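# Pack the LNB bracket and nut driver into the field kit's foam

## Task

Pack the lift-out tray of the dish installer's field kit: press the pewter-grey LNB bracket and the black nut driver lying on the bench into their matching cutouts in the foam. Push each one down past the springy foam lips until it lies level on the bottom of its cutout, and let go. Leave the meter and the pocket level already packed in the tray, and the other things on the bench, where they are.

Things in the scene. Friction and masses are not known exactly. Their poses are not given: they have to be found in the camera images.
- bracket_grip (a point): Pewter-grey LNB clamp bracket, 150 g, lying flat, 24 mm high. Point at half height (12 mm up) in its stem, a block 26 mm wide (y) from 28 mm behind (-x) to 17 mm ahead: grip it here. +x points to the clamp ring: axis 42 mm ahead, 54 mm across, open 40 mm bore, two ears out to 38 mm either side (y), 18 mm long. z up.
- bracket_base (a point): Point on the bracket's underside, 12 mm below bracket_grip, same axes. Its height over bracket_cutout is the distance still to go.
- bracket_press (a point): Point on the bracket's top face where stem and ring meet, 10 mm ahead (+x) of bracket_grip and 12 mm above it; it lies amid the four foam lips, so a push straight down here takes the bracket home level.
- bracket_cutout (a point): Point on the yellow bottom of the bracket's cutout where bracket_base lies when home; x towards the ring, z up. Cutout: the bracket's outline 2.5 mm larger all round, 18 mm deep below the foam top, so 6 mm of the bracket stays proud. Lips let it hang 8 to 10 mm high until pushed with some 6 to 12 N.
- foam_bracket: Charcoal foam module with the bracket's cutout (66 mm behind the middle, -x). Springy lips press on the ears' outer ends and on the sides of the stem's end (22 mm behind the grip). Finger notches, 28 mm long (x) and as deep as the cutout, reach 44 mm either side (y) of bracket_cutout. Origin: centre of its underside, 4 mm above the bench.
- driver_grip (a point): Black nut driver, 100 g, 190 mm long, lying on the bench. Point on its centre line, 14 mm up, in the square black handle (28 mm wide and high, 4 mm bevels along its edges, 55 mm behind (-x) to 35 mm ahead): grip it here. +x points to the chrome shaft (7 mm thick, to 115 mm ahead) and socket (12 mm thick, to 135 mm ahead). z up. Balance point some 15 mm ahead.
- driver_base (a point): Point on the underside of the driver's handle, 14 mm below driver_grip, same axes. Its height over driver_cutout is the distance still to go.
- driver_cutout (a point): Point on the yellow bottom of the driver's cutout where driver_base lies when home; x towards the shaft, z up. Cutout: the driver's outline about 2.5 mm larger (shaft channel 17 mm wide), 18 mm deep below the foam top, so 10 mm of the handle stays proud. Lips let it hang about 6 mm high until the handle's top is pushed over this point with some 6 to 12 N.
- foam_driver: Charcoal foam module with the driver's cutout (38 mm behind the middle, -x). Springy lips press on the handle's sides 27 mm ahead and 27 mm behind the grip. Finger notches, 30 mm long (x) and as deep as the cutout, reach 44 mm either side (y) of driver_cutout. Origin: centre of its underside, 4 mm above the bench.
- tray: Black plastic lift-out tray 230 x 232 mm, 35 mm high, fixed, holding two charcoal foam modules side by side (each 220 mm along x, 110 mm along y, foam top 34 mm above the bench); which module is on which side varies. Origin: centre of its underside; z up.
- meter: Blue satellite meter 62 x 80 x 27 mm packed in the bracket's foam module, its middle 121 mm ahead (+x) of bracket_cutout, standing 9 mm above the foam. Origin: centre of its underside. To be left alone.
- level: Red pocket spirit level 80 x 22 x 22 mm packed in the driver's foam module, its middle 93 mm ahead (+x) and 32 mm to the left (+y) of driver_cutout, standing 4 mm above the foam. Origin: centre of its underside. To be left alone.
- circuit_board: Mottled green circuit board 95 x 130 mm, parts up to 18 mm high, loose on the bench. Origin: centre of its underside. To be left alone.
- capacitor: Squat amber capacitor, 34 mm across, 24 mm high, standing on the bench. Origin: centre of its underside. To be left alone.
- remote: White plastic remote 160 x 44 x 20 mm, long along its x, on the bench. Origin: centre of its underside. To be left alone.
- lnb: White LNB standing on its round cap (60 mm across), 85 mm high. Origin: centre of its underside. To be left alone.
Mind the look-alikes: they are no part of the job. What is meant by the part that bears bracket_grip is not brown, purple or yellow, and is the smaller of those in its own colour.

How it is judged:
At the end, for the whole second after the job is handed in: Bracket and nut driver both lie in their own cutouts, undersides within 2.5 mm of the bottom, within 5 mm sideways and 0.08 rad of the cutout's direction, level within 0.05 rad, released and at rest; nothing else has been displaced (z of bracket_base in the frame of bracket_cutout below 0.0025 m and horizontal distance between bracket_base and bracket_cutout below 0.005 m and angle between the x axis of bracket_base and the x axis of bracket_cutout, either way round below 0.08 rad and angle between each of bracket_base, driver_base's own z axis and vertical below 0.05 rad and linear speed of each of bracket, driver below 0.01 m/s and z of driver_base in the frame of driver_cutout below 0.0025 m and horizontal distance between driver_base and driver_cutout below 0.005 m and angle between the x axis of driver_base and the x axis of driver_cutout, either way round below 0.08 rad); the robot touches nothing.
It fails at once if the meter or the pocket level in the tray is shifted by more than 10 mm, or something else on the bench by more than 20 mm (distance of any of meter, level from where it was at the start of the episode above 0.01 m or distance of any of circuit_board, capacitor, remote, lnb from where it was at the start of the episode above 0.02 m).
It also fails if it takes over 64 s, if anything falls off the work surface, if the arm or the gripper's body presses on something with over 40 N, if the wrist force passes 120 N, or if a joint passes its speed limit or range.

## Robot

A 6-joint arm with a two-finger parallel gripper is mounted at the origin on the work surface. World frame = base frame: x ahead of the robot, y to its left, z up, the work surface at z = 0. Lengths are in m, angles in rad, forces in N, time in s.
With the tool pointing down it reaches from about 0.4 to 0.825 m from the base axis. Payload 7 kg.
Tool frame: the origin (TCP) lies at the centre of the arm's flange, where the gripper is bolted on; the fingertips stand 178 mm ahead of it and the grasp point (between the pads) lies 159 mm ahead of it; z points along the fingers, y is the line along which they close (so a half turn about z gives the same grasp; the last joint's range is limited). The gripper opens to 88 mm and grips with 3 to 60 N. Pads are 19 mm wide; open, the fingers measure 130 mm over their backs; the gripper's body (78 mm by 193 mm) begins 47 mm behind the grasp point.
Start: joints at [-1.018, 0.359, 0.012, 0, -1.224, -0.288], TCP at [0.177, -0.651, 0.405] pointing down, gripper open.
Joint ranges: [-3.07, 3.07], [-1.43, 2.12], [-1.02, 1.25], [-3.03, 1.67], [-3.05, -0], [-3.03, 3.03]. Speed limits (rad/s): [2.39, 2.39, 3.01, 3.14, 3.14, 3.14].

## Interface

Orientations are given as [roll, pitch, yaw] about the fixed x, y, z axes, in that order (R = Rz(yaw) Ry(pitch) Rx(roll)).
In Python, from cell import ctrl gives the robot as it stands. The module is installed in compiled form; this text tells all that it offers.
- The arm moves only by the tool move_arm, never from a script. Its arguments are lists of equal length, an entry for each row: "xyz": the shift along the world's x, y, z in m, a list of three; "delta_rot": the turn, a rotation vector about the world's x, y, z in degrees, a list of three. A call has 1 to 20 rows; each row is the pose to reach, as a shift and turn from the pose commanded when the call began; what a row does not reach only later rows make up. A row lasts 1/8 s, in which the tool goes at most 62.5 mm and 10.7 degrees, less where a joint would pass 70% of its speed; a pose out of reach is approached as far as the arm can. A call with a gripper value outside its range is refused whole. "fingers" is the opening, from 0 (shut) to 1 (fully open), set as the call begins (left out, the last holds). The fingers move at their own pace and stop on an object; "squeeze" is the grip in N (left out, the last holds). Time passes only in rows, so rows that repeat a pose let the fingers close. It gives the time, the measured TCP pose, the force, the opening and the grip force at its end, in the units of the state.
- ctrl.sense(): the state, without advancing time (a new reading comes with each control period).
- ctrl.snapshot(name): name is "scene" or "side" or "wrist"; returns a dict with "image" (420x560x3 uint8, blue, green, red), "fx", "fy", "cx", "cy" (pixels), "R" (3x3) and "t" (3): a world point X has camera coordinates R X + t. Camera axes: x right, y down, z forward; pixel columns grow to the right and rows downward; lengths in m; the calibration is good to about 2 mm. A picture is of the moment at which its call begins. There is no depth.
- ctrl.finish_job(): hands the job in; it is judged then, once.
Trained networks look in a picture, given as the dict that the camera call returned (one of the last four; its "shot" number tells which), for a name from the list of things; names that differ only in an ending like _2 or _b are one class to them, and where a whole thing is asked for, a point or a joint stands for the part that bears it (a point fixed in the world has none). Each returns a list of dicts, best first, with "score" (0 to 1); they miss things now and then, are a little off and sometimes report something else, mostly with a low value. They report only what shows in the picture. A call takes as long as a camera call. They do not tell look-alikes from the thing itself.
- ctrl.cut_out(picture, thing): "pixels" (420x560 bool, what is visible of it) and "rect" ([left, top, right, bottom] in pixels, round what is visible of it).
- ctrl.spot_point(picture, thing): "xy" ([column, row] in pixels: a listed point, or the origin of a listed thing).
The state is a dict: "clock": time; "joints": joint angles; "joint_vel": joint speeds; "tau": joint torques, N m; "tool_pos": TCP position; "ee_rot": TCP orientation; "force": force on the tool from outside, world axes, zero at the start; "moment": the same for the moment, N m; "opening": opening from 0.0 (shut) to 1.0 (fully open); "finger_force": force on a finger pad.
Only numpy, scipy, OpenCV 4.12 (cv2) and the standard library are available. Lean on these libraries where they do the work, as an engineer would, in place of code of your own. Each camera call takes 0.05 s, during which the arm holds its last target. There are 200 camera calls.

## Working session

There is one attempt and no reset: what is moved stays moved. The work goes in short steps, Python scripts to look and compute and a tool call to move; the robot and the scene stay as the last step left them, time stands still between calls to the robot, and variables do not carry over. Pictures are saved under pics/ and viewed, at most 11 in all, crops included, and the job is handed in when it is done.

Besides the shell and the picture viewer there is one more tool, called by a JSON object that holds its "method" and its "body", one argument or row to a line. move_arm: Moves the arm, as the interface text tells. Its arguments: {"type":"object","properties":{"xyz":{"type":"array"},"delta_rot":{"type":"array"},"fingers":{"type":"number"},"squeeze":{"type":"number"}},"required":["xyz","delta_rot"]}

```bash
mkdir -p pics; cat > h.py <<'E'
import numpy as np, cv2
from cell import ctrl
def ray(p,uv,z):
    R=np.array(p["R"]);t=np.array(p["t"]);c=-R.T@t
    d=R.T@np.array([(uv[0]-p["cx"])/p["fx"],(uv[1]-p["cy"])/p["fy"],1])
    return c+d*(z-c[2])/d[2]
def proj(p,X):
    q=np.array(p["R"])@X+np.array(p["t"]);return [p["fx"]*q[0]/q[2]+p["cx"],p["fy"]*q[1]/q[2]+p["cy"]]
E
python3 - <<'E'
from h import *
P={n:ctrl.snapshot(n) for n in ("scene","side")}
Z=dict(bracket_grip=.012,bracket_press=.024,driver_grip=.014,bracket_cutout=.016,driver_cutout=.016,foam_bracket=.004,foam_driver=.004,meter=.016,level=.016,tray=0,circuit_board=0,capacitor=0,remote=0,lnb=0)
for n,p in P.items():
    print(n,-np.array(p["R"]).T@p["t"])
    for k,z in Z.items():
        print(k,[(round(d["score"],2),np.round(d["xy"]).astype(int).tolist(),np.round(ray(p,d["xy"],z)[:2],3).tolist()) for d in ctrl.spot_point(p,k)[:4]])
    cv2.imwrite(f"pics/{n}0.png",p["image"])
E
```

```text
scene [1.49806287 0.26633876 0.80558952]
bracket_grip [(0.9, [286, 185], [0.386, -0.107]), (0.81, [265, 229], [0.605, -0.09]), (0.79, [249, 164], [0.311, -0.259]), (0.66, [258, 198], [0.478, -0.164])]
bracket_press [(0.72, [257, 196], [0.484, -0.162]), (0.69, [288, 178], [0.365, -0.107]), (0.68, [183, 160], [0.379, -0.466]), (0.67, [249, 154], [0.268, -0.276])]
driver_grip [(0.81, [210, 183], [0.457, -0.33])]
bracket_cutout []
driver_cutout [(0.65, [327, 216], [0.496, 0.053])]
foam_bracket [(0.88, [368, 236], [0.53, 0.176]), (0.75, [330, 217], [0.484, 0.057]), (0.2, [247, 267], [0.749, -0.083])]
foam_driver [(0.61, [326, 229], [0.542, 0.062])]
meter [(0.67, [364, 250], [0.602, 0.178])]
level [(0.75, [333, 240], [0.593, 0.094])]
tray [(0.24, [364, 247], [0.574, 0.175])]
circuit_board [(0.75, [188, 245], [0.719, -0.264])]
capacitor [(0.45, [245, 267], [0.747, -0.091])]
remote [(0.92, [146, 186], [0.52, -0.518])]
lnb [(0.74, [470, 236], [0.435, 0.435])]
side [ 0.8660086  -0.7108641   0.77281614]
bracket_grip [(0.89, [114, 333], [0.377, -0.474]), (0.87, [292, 235], [0.604, -0.081]), (0.8
[... 203 characters left out ...]
4, 322], [0.369, -0.456])]
driver_grip [(0.98, [177, 292], [0.44, -0.341])]
bracket_cutout [(0.81, [285, 161], [0.471, 0.178]), (0.48, [234, 244], [0.489, -0.168]), (0.44, [345, 252], [0.743, -0.085]), (0.17, [179, 289], [0.441, -0.331])]
driver_cutout [(0.85, [278, 188], [0.503, 0.059])]
foam_bracket [(0.84, [304, 171], [0.534, 0.171])]
foam_driver [(0.69, [289, 192], [0.533, 0.068])]
meter [(0.64, [326, 171], [0.599, 0.182])]
level [(0.74, [313, 190], [0.593, 0.091])]
tray []
circuit_board [(0.68, [310, 312], [0.722, -0.26])]
capacitor [(0.72, [344, 255], [0.74, -0.08])]
remote [(0.6, [160, 381], [0.517, -0.513])]
lnb [(0.65, [303, 116], [0.42, 0.451]), (0.61, [233, 242], [0.476, -0.152])]
```

View pics/scene0.png

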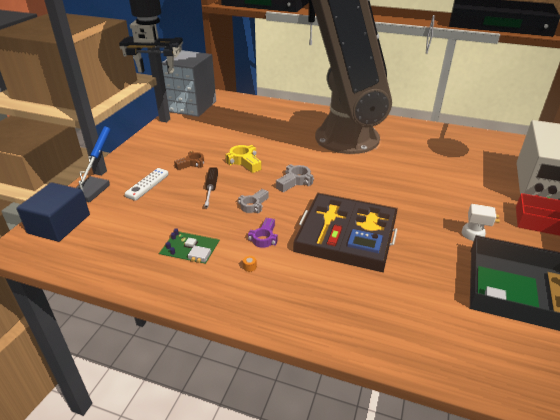

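View pics/side0.png

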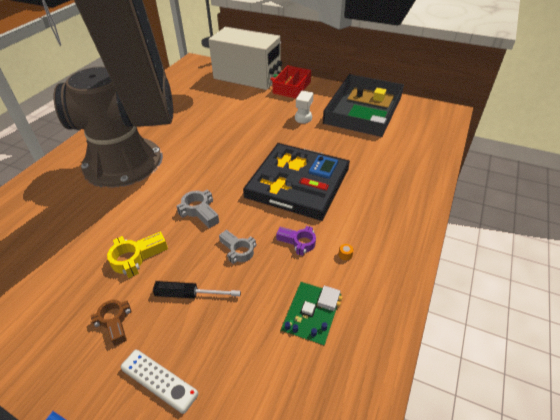

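The scene shows the two grey brackets: the smaller one at about scene (257,200) and side (237,246), the larger at scene (295,178). The driver is at (210,183) and the tray at (345,230), with the driver module nearer the robot's right. I'll move between the bracket and the driver and use the wrist camera.

{"method": "move_arm", "body": {
  "xyz": [
    [0.03, 0.04, 0],
    [0.07, 0.1, 0],
    [0.11, 0.155, 0],
    [0.15, 0.21, 0],
    [0.19, 0.265, 0],
    [0.225, 0.32, 0],
    [0.255, 0.36, 0],
    [0.275, 0.39, 0],
    [0.283, 0.4, 0],
    [0.283, 0.4, 0],
    [0.283, 0.4, 0]
  ],
  "delta_rot": [
    [0, 0, 0],
    [0, 0, 0],
    [0, 0, 0],
    [0, 0, 0],
    [0, 0, 0],
    [0, 0, 0],
    [0, 0, 0],
    [0, 0, 0],
    [0, 0, 0],
    [0, 0, 0],
    [0, 0, 0]
  ]
}}

```text
clock: 2.88
tool_pos: [0.4591, -0.2521, 0.4046]
ee_rot: [3.142, -0.0, -2.878]
force: [-0.8, -0.4, 0.1]
opening: 1.002
finger_force: 0.0
```

```bash
cat > w.py <<'E'
from h import *
import sys
# usage: w.py tag name:z ...
s=ctrl.sense();print(s["clock"],np.round(s["tool_pos"],4),np.round(s["ee_rot"],3),np.round(s["joints"],2),np.round(s["force"],1),s["opening"])
p=ctrl.snapshot("wrist");print("cam",np.round(-np.array(p["R"]).T@p["t"],3))
for a in sys.argv[2:]:
    k,z=a.split(":")
    print(k,[(round(d["score"],2),np.round(d["xy"]).astype(int).tolist(),np.round(ray(p,d["xy"],float(z))[:2],4).tolist()) for d in ctrl.spot_point(p,k)[:4]])
    for d in ctrl.cut_out(p,k)[:3] if "cutout" not in k and "base" not in k else []: print("  cut",round(d["score"],2),np.round(d["rect"]).astype(int).tolist(),int(d["pixels"].sum()))
cv2.imwrite(f"pics/{sys.argv[1]}.png",p["image"])
E
python3 w.py w1 bracket_grip:.012 bracket_press:.024 bracket_base:0 driver_grip:.014 driver_base:0
```

```text
2.875 [ 0.4591 -0.2521  0.4046] [ 3.142 -0.    -2.878] [-0.13  0.11 -0.32  0.   -1.14 -1.18] [-0.8 -0.4  0.1] 1.0024158337295832
cam [ 0.384 -0.273  0.385]
bracket_grip [(0.94, [376, 315], [0.6, -0.0843]), (0.89, [436, 135], [0.37, -0.1001]), (0.87, [95, 40], [0.3727, -0.4659]), (0.63, [315, 26], [0.3029, -0.2567])]
  cut 0.92 [396, 49, 517, 175] 6687
  cut 0.89 [60, 0, 160, 74] 3649
  cut 0.84 [224, 0, 358, 67] 4156
bracket_press [(0.94, [449, 124], [0.3572, -0.0966]), (0.82, [306, 9], [0.2938, -0.2694]), (0.74, [95, 36], [0.3698, -0.4598]), (0.7, [227, 360], [0.7066, -0.2537])]
  cut 0.9 [396, 52, 521, 172] 6998
  cut 0.82 [299, 183, 381, 262] 2809
  cut 0.74 [58, 0, 162, 75] 3681
bracket_base [(0.96, [374, 309], [0.5988, -0.084]), (0.89, [101, 45], [0.3761, -0.4654]), (0.72, [426, 132], [0.3701, -0.1062]), (0.7, [313, 29], [0.304, -0.257])]
driver_grip [(0.94, [212, 141], [0.4401, -0.3315])]
  cut 0.64 [188, 89, 235, 260] 3104
driver_base [(0.58, [214, 141], [0.4408, -0.3315])]
```

View pics/w1.png

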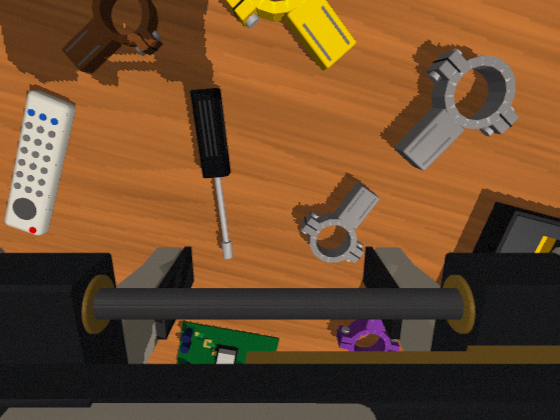

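The wrist view shows the small grey bracket with its ring at (332,241) and stem end at (369,191). The driver handle is at (210,132) and its socket at (227,250). I'll fit the outlines to the masks.

```bash
cat > fit.py <<'E'
from h import *
from scipy.optimize import minimize
def rect(x0,x1,y): return np.array([[x0,-y],[x1,-y],[x1,y],[x0,y]],float)
a=np.linspace(0,2*np.pi,48,endpoint=False)
def circ(x,r): return np.c_[x+r*np.cos(a),r*np.sin(a)]
BR=[(rect(-.028,.017,.013),0,.024),(circ(.042,.027),0,.024),(rect(.033,.051,.038),0,.024)]
HOLE=circ(.042,.020)
DR=[(rect(-.055,.035,.014),.004,.024),(rect(-.055,.035,.010),0,.028),(rect(.03,.115,.0035),.0105,.0175),(rect(.115,.135,.006),.008,.020)]
def draw(p,model,hole,q,z0=0):
    S=8;m=np.zeros((420,560),np.uint8)
    c,s=np.cos(q[2]),np.sin(q[2])
    def pr(P,z):
        w=P@np.array([[c,s],[-s,c]])+q[:2]
        return np.array([proj(p,np.array([x,y,z0+z])) for x,y in w])
    def poly(P): return np.round(P*S).astype(np.int32)
    for P,za,zb in model:
        h=cv2.convexHull(np.vstack([pr(P,za),pr(P,zb)]).astype(np.float32))[:,0]
        cv2.fillPoly(m,[poly(h)],255,cv2.LINE_AA,3)
    if hole is not None:
        h=np.zeros_like(m);cv2.fillPoly(h,[poly(pr(hole,.024))],255,cv2.LINE_AA,3)
        g=np.zeros_like(m);cv2.fillPoly(g,[poly(pr(hole,0))],255,cv2.LINE_AA,3)
        m=m-np.minimum(m,np.minimum(h,g))
    return m/255.
def fit(p,mask,model,hole,q0,z0=0):
    M=mask.astype(float)
    f=lambda v:np.abs(draw(p,model,hole,[v[0]/100,v[1]/100,v[2]/10],z0)-M).sum()/M.sum()
    v0=np.array([q0[0]*100,q0[1]*100,q0[2]*10])
    for st in (.8,.2):
        r=minimize(f,v0,method="Nelder-Mead",options=dict(initial_simplex=np.vstack([v0]+[v0+st*e for e in np.eye(3)]),maxiter=200));v0=r.x
    return np.array([v0[0]/100,v0[1]/100,v0[2]/10]),r.fun
E
python3 - <<'E'
from fit import *
p=ctrl.snapshot("wrist")
for th,mod,hole,c,g,t in (("bracket_press",BR,HOLE,(340,222),(369,191),(332,241)),("driver_grip",DR,None,(212,170),(210,132),(227,250))):
    z=.02 if hole is not None else .014
    A,B=ray(p,g,z),ray(p,t,z);print(th,"len",np.linalg.norm(A-B))
    yaw=np.arctan2(B[1]-A[1],B[0]-A[0])
    for d in ctrl.cut_out(p,th):
        l,tp,r,b=d["rect"]
        if l<c[0]<r and tp<c[1]<b and d["pixels"].sum()<4500:
            x0=A[:2]+(B-A)[:2]*(.4 if hole is not None else 0.05)
            q,e=fit(p,d["pixels"],mod,hole,[*x0,yaw]);print(d["score"],d["rect"],np.round(q,4),"yaw deg",np.degrees(q[2]).round(1),"err",e);break
E
```

```text
bracket_press len 0.07106005092179365
0.57 [298.3, 183.5, 380.9, 264.2] [ 0.473  -0.1599 -0.3159] yaw deg -18.1 err 0.10151385084958235
driver_grip len 0.1381393957457091
0.97 [187.9, 87.4, 234.6, 259.5] [ 0.4421 -0.3307  0.3411] yaw deg 19.5 err 0.10447759403547287
```

{"method": "move_arm", "body": {
  "xyz": [
    [0.02, 0.05, 0],
    [0.045, 0.1, 0],
    [0.07, 0.16, 0],
    [0.095, 0.22, 0],
    [0.115, 0.27, 0],
    [0.13, 0.31, 0],
    [0.14, 0.33, 0],
    [0.14, 0.33, 0],
    [0.14, 0.33, 0]
  ],
  "delta_rot": [
    [0, 0, 0],
    [0, 0, 0],
    [0, 0, 0],
    [0, 0, 0],
    [0, 0, 0],
    [0, 0, 0],
    [0, 0, 0],
    [0, 0, 0],
    [0, 0, 0]
  ]
}}

```text
clock: 4.6
tool_pos: [0.5994, 0.0778, 0.4045]
ee_rot: [-3.142, -0.001, -2.877]
force: [0.3, -0.1, -0.4]
opening: 0.998
finger_force: 0.0
```

```bash
python3 w.py w2 bracket_cutout:.016 driver_cutout:.016 meter:.016 level:.016 foam_bracket:.004 foam_driver:.004
```

```text
4.6 [0.5994 0.0778 0.4045] [-3.142e+00 -1.000e-03 -2.877e+00] [ 0.45  0.24 -0.15 -0.   -1.18 -1.76] [ 0.3 -0.1 -0.4] 0.9984192800671409
cam [0.525 0.057 0.385]
bracket_cutout [(0.57, [402, 84], [0.4723, 0.1752]), (0.5, [291, 81], [0.4993, 0.0639])]
driver_cutout [(0.61, [293, 81], [0.4987, 0.0663])]
meter [(0.86, [367, 192], [0.5897, 0.1781])]
  cut 0.89 [325, 159, 414, 235] 4594
level [(0.58, [298, 175], [0.5905, 0.0984])]
foam_bracket [(0.62, [378, 142], [0.5345, 0.1752])]
  cut 0.95 [307, 15, 482, 252] 18802
  cut 0.71 [281, 136, 317, 221] 1740
  cut 0.46 [208, 0, 368, 233] 22961
foam_driver [(0.87, [281, 122], [0.5416, 0.0653]), (0.49, [402, 83], [0.4689, 0.1784])]
  cut 0.92 [210, 0, 371, 230] 22789
```

View pics/w2.png

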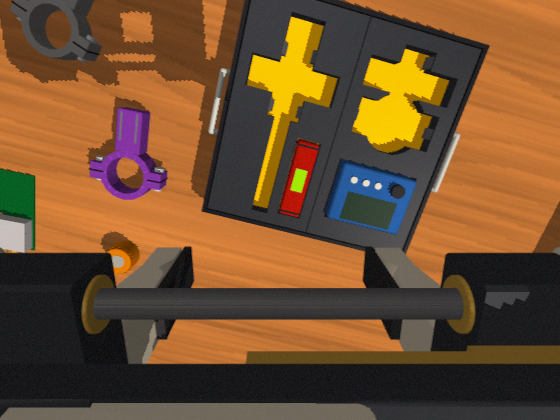

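The tray shows both yellow cutouts. The driver's handle sits at (293,80) with its channel running to (262,205). The bracket's stem and notches are at (405,80) with the ring at (393,125). I'll fit the yellow shapes.

```bash
cat > cut.py <<'E'
from fit import *
BC=[rect(-.0305,.02,.0155),circ(.042,.0295),rect(.0305,.0535,.0405),rect(-.014,.014,.044)]
DC=[rect(-.0575,.0375,.0165),rect(.03,.1375,.0085),rect(-.015,.015,.044)]
def cdraw(p,shapes,q):
    o=[]
    for z in (.016,.034):
        o.append(draw(p,[(P,z,z) for P in shapes],None,q))
    return np.minimum(*o)
def yellow(p):
    h=cv2.cvtColor(p["image"],cv2.COLOR_BGR2HSV)
    return ((h[...,0]>18)&(h[...,0]<32)&(h[...,1]>200)&(h[...,2]>90))
def cfit(p,shapes,q0,roi):
    M=yellow(p).astype(float);l,t,r,b=roi;K=np.zeros_like(M);K[t:b,l:r]=1
    f=lambda v:(K*np.abs(cdraw(p,shapes,[v[0]/100,v[1]/100,v[2]/10])-M)).sum()/(K*M).sum()
    v0=np.array([q0[0]*100,q0[1]*100,q0[2]*10])
    for st in (.8,.2):
        r=minimize(f,v0,method="Nelder-Mead",options=dict(initial_simplex=np.vstack([v0]+[v0+st*e for e in np.eye(3)]),maxiter=200));v0=r.x
    return np.array([v0[0]/100,v0[1]/100,v0[2]/10]),r.fun
E
python3 - <<'E'
from cut import *
p=ctrl.snapshot("wrist")
for n,S,q0,roi in (("bracket",BC,[.471,.177,0],(345,35,470,160)),("driver",DC,[.4995,.064,0],(235,5,345,215))):
    q,e=cfit(p,S,q0,roi);print(n,np.round(q,4),np.degrees(q[2]),e)
    m=cdraw(p,S,q);c=cv2.findContours((m>.5).astype(np.uint8),0,2)[0];cv2.drawContours(p["image"],c,-1,(255,0,255),1)
cv2.imwrite("pics/c1.png",cv2.resize(p["image"][:240,200:500],None,fx=2.4,fy=2.4))
E
```

```text
bracket [0.47   0.1751 0.0187] 1.0708045922445757 0.09872215191345045
driver [0.4993 0.0643 0.0115] 0.6569878158526341 0.08258060480970697
```

View pics/c1.png

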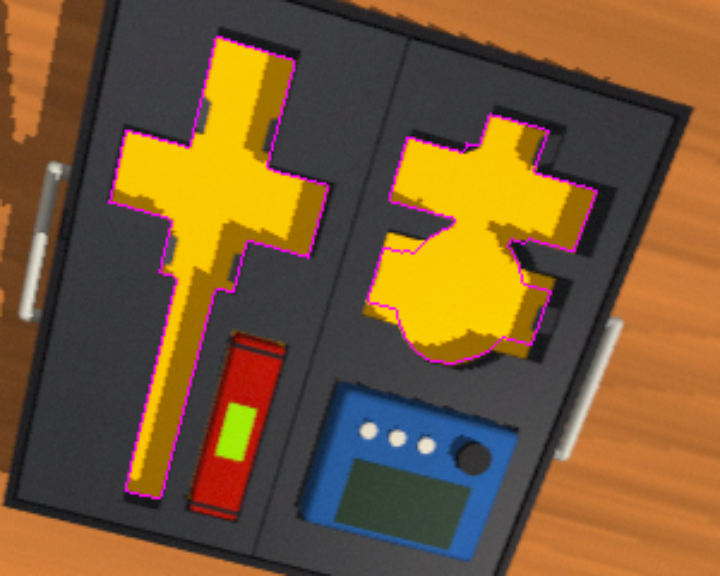

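Both fits agree with the tray geometry to within 1 mm: bracket cutout at (0.470, 0.175), driver cutout at (0.4993, 0.0643), yaw about 0.015. Next I'll go over the bracket and take a closer look.

{"method": "move_arm", "body": {
  "xyz": [
    [-0.02, -0.04, 0],
    [-0.045, -0.08, 0],
    [-0.07, -0.13, -0.02],
    [-0.095, -0.18, -0.05],
    [-0.115, -0.22, -0.08],
    [-0.126, -0.238, -0.11],
    [-0.126, -0.238, -0.12],
    [-0.126, -0.238, -0.12],
    [-0.126, -0.238, -0.12]
  ],
  "delta_rot": [
    [0, 0, -4],
    [0, 0, -9],
    [0, 0, -15],
    [0, 0, -21],
    [0, 0, -27],
    [0, 0, -31],
    [0, 0, -33.3],
    [0, 0, -33.3],
    [0, 0, -33.3]
  ]
}}

```text
clock: 6.32
tool_pos: [0.4741, -0.1593, 0.2853]
ee_rot: [3.141, 0.001, 2.827]
force: [-0.4, 0.5, -0.2]
opening: 0.996
finger_force: 0.0
```

```bash
python3 - <<'E'
from fit import *
s=ctrl.sense();print(s["clock"],s["tool_pos"],s["ee_rot"])
p=ctrl.snapshot("wrist");im=p["image"]
c=proj(p,np.array([.473,-.16,.02]));print(c)
for d in ctrl.cut_out(p,"bracket_grip"):
    l,t,r,b=d["rect"];print(d["score"],d["rect"])
    if l-5<c[0]<r+5 and t-5<c[1]<b+5:
        q,e=fit(p,d["pixels"],BR,HOLE,[.473,-.16,-.316]);print(np.round(q,4),np.degrees(q[2]),e)
        m=draw(p,BR,HOLE,q);k=cv2.findContours((m>.5).astype(np.uint8),1,2)[0];cv2.drawContours(im,k,-1,(255,0,255),1);break
cv2.imwrite("pics/b1.png",im)
E
```

```text
6.325 [ 0.4741206  -0.15928551  0.28528414] [3.14144901e+00 9.20622904e-04 2.82662817e+00]
[np.float64(276.2343868599746), np.float64(209.18880105677843)]
0.77 [275.2, 0.0, 351.5, 109.1]
0.73 [0.2, 0.0, 131.3, 65.3]
0.61 [228.7, 166.2, 328.5, 286.4]
[ 0.473  -0.1595 -0.3242] -18.57626294950577 0.08252975576195391
```

View pics/b1.png

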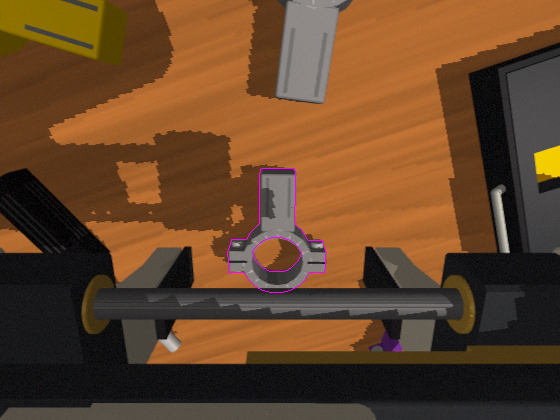

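The fitted outline lies exactly on the bracket, with its stem end at (278,170) and ring at (277,262). I'll go down and grip.

{"method": "move_arm", "body": {
  "xyz": [
    [-0.001, 0, -0.03],
    [-0.001, 0, -0.06],
    [-0.001, 0, -0.085],
    [-0.001, 0, -0.098],
    [-0.001, 0, -0.1035],
    [-0.001, 0, -0.1035],
    [-0.001, 0, -0.1035]
  ],
  "delta_rot": [
    [0, 0, -0.5],
    [0, 0, -0.5],
    [0, 0, -0.5],
    [0, 0, -0.5],
    [0, 0, -0.5],
    [0, 0, -0.5],
    [0, 0, -0.5]
  ]
}}

```text
clock: 7.3
tool_pos: [0.473, -0.1594, 0.1819]
ee_rot: [3.141, 0.001, 2.817]
force: [-0.6, -0.7, 0.9]
opening: 1.001
finger_force: 0.0
```

{"method": "move_arm", "body": {
  "xyz": [
    [0, 0, 0],
    [0, 0, 0],
    [0, 0, 0],
    [0, 0, 0],
    [0, 0, 0],
    [0, 0, 0]
  ],
  "delta_rot": [
    [0, 0, 0],
    [0, 0, 0],
    [0, 0, 0],
    [0, 0, 0],
    [0, 0, 0],
    [0, 0, 0]
  ],
  "fingers": 0.1,
  "squeeze": 45
}}

```text
clock: 8.05
tool_pos: [0.4726, -0.1595, 0.1811]
ee_rot: [-3.142, -0.0, 2.816]
force: [-0.1, 0.2, 1.0]
opening: 0.377
finger_force: 0.0
```

{"method": "move_arm", "body": {
  "xyz": [
    [0, 0, 0],
    [0, 0, 0],
    [0, 0, 0],
    [0, 0, 0]
  ],
  "delta_rot": [
    [0, 0, 0],
    [0, 0, 0],
    [0, 0, 0],
    [0, 0, 0]
  ]
}}

```text
clock: 8.55
tool_pos: [0.4726, -0.1595, 0.1811]
ee_rot: [-3.142, -0.0, 2.816]
force: [0.7, -0.4, -1.1]
opening: 0.291
finger_force: 45.0
```

{"method": "move_arm", "body": {
  "xyz": [
    [0, 0, 0.03],
    [0, 0.02, 0.07],
    [0, 0.06, 0.09],
    [-0.001, 0.11, 0.09],
    [-0.001, 0.16, 0.09],
    [-0.002, 0.21, 0.09],
    [-0.002, 0.26, 0.09],
    [-0.002, 0.3, 0.09],
    [-0.0026, 0.325, 0.09],
    [-0.0026, 0.3345, 0.075],
    [-0.0026, 0.3345, 0.055],
    [-0.0026, 0.3345, 0.05],
    [-0.0026, 0.3345, 0.05]
  ],
  "delta_rot": [
    [0, 0, 0],
    [0, 0, 0],
    [0, 0, 3],
    [0, 0, 6],
    [0, 0, 9],
    [0, 0, 12],
    [0, 0, 15],
    [0, 0, 18],
    [0, 0, 19.5],
    [0, 0, 19.5],
    [0, 0, 19.5],
    [0, 0, 19.5],
    [0, 0, 19.5]
  ]
}}

```text
clock: 10.18
tool_pos: [0.4699, 0.1744, 0.2306]
ee_rot: [-3.14, -0.001, -3.127]
force: [0.4, 0.5, -1.7]
opening: 0.292
finger_force: 45.0
```

```bash
cat > held.py <<'E'
from cut import *
s=ctrl.sense();T=np.array(s["tool_pos"]);print(s["clock"],T,s["ee_rot"],s["opening"])
p=ctrl.snapshot("wrist");im=p["image"]
E
python3 - <<'E'
from held import *
z0=T[2]-.181
best=None
for th in ("bracket_grip","bracket_press"):
  for d in ctrl.cut_out(p,th):
    l,t,r,b=d["rect"];c=proj(p,np.array([T[0]+.03,T[1],z0+.02]))
    if l<c[0]<r and t<c[1]<b:
        q,e=fit(p,d["pixels"],BR,HOLE,[T[0],T[1],.015],z0);print(th,d["rect"],np.round(q,4),e)
        if best is None or e<best[1]: best=(q,e)
q=best[0];m=draw(p,BR,HOLE,q,z0);k=cv2.findContours((m>.5).astype(np.uint8),1,2)[0];cv2.drawContours(im,k,-1,(255,0,255),1)
m=cdraw(p,BC,[.470,.175,.015]);k=cv2.findContours((m>.5).astype(np.uint8),1,2)[0];cv2.drawContours(im,k,-1,(255,255,0),1)
cv2.imwrite("pics/b2.png",im)
E
```

```text
10.175 [0.46991934 0.17440239 0.23061174] [-3.14049658e+00 -1.22743659e-03 -3.12729135e+00] 0.2918572007303128
bracket_grip [176.6, 170.7, 384.2, 351.3] [ 0.4498  0.2029 -0.0383] 1.3120980417798085
bracket_grip [236.4, 212.2, 321.7, 349.5] [0.4707 0.1741 0.0145] 2.0955723749243864
bracket_press [234.4, 206.3, 322.6, 352.6] [0.4706 0.1741 0.0211] 2.098536887924065
```

View pics/b2.png

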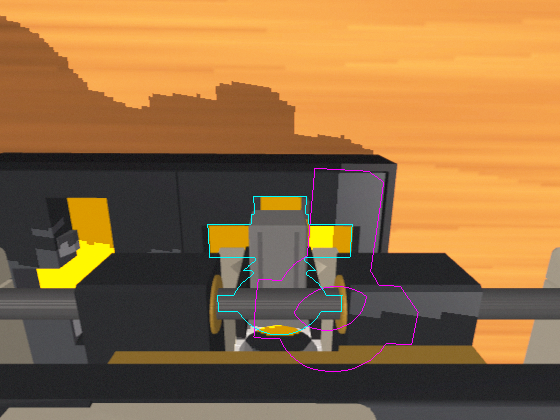

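The cyan cutout outline matches the yellow, with the stem end at rows 197–225. The bracket hangs centred over it (stem columns 250–305). The magenta fit is spurious because of occlusion by the gripper. Lowering to the lips.

{"method": "move_arm", "body": {
  "xyz": [
    [0, 0.0005, -0.008],
    [0, 0.0005, -0.014],
    [0, 0.0005, -0.018],
    [0, 0.0005, -0.022],
    [0, 0.0005, -0.025],
    [0, 0.0005, -0.025]
  ],
  "delta_rot": [
    [0, 0, 0],
    [0, 0, 0],
    [0, 0, 0],
    [0, 0, 0],
    [0, 0, 0],
    [0, 0, 0]
  ]
}}

```text
clock: 11.08
tool_pos: [0.4701, 0.1756, 0.206]
ee_rot: [-3.142, -0.0, -3.126]
force: [0.7, 0.2, -2.6]
opening: 0.29
finger_force: 45.0
```

{"method": "move_arm", "body": {
  "xyz": [
    [0, 0, -0.002],
    [0, 0, -0.004],
    [0, 0, -0.006],
    [0, 0, -0.008],
    [0, 0, -0.0085],
    [0, 0, -0.0085]
  ],
  "delta_rot": [
    [0, 0, 0],
    [0, 0, 0],
    [0, 0, 0],
    [0, 0, 0],
    [0, 0, 0],
    [0, 0, 0]
  ]
}}

```text
clock: 11.82
tool_pos: [0.4702, 0.1757, 0.1977]
ee_rot: [3.141, 0.0, -3.126]
force: [1.6, -0.7, 2.3]
opening: 0.29
finger_force: 45.0
```

{"method": "move_arm", "body": {
  "xyz": [
    [0, 0, 0],
    [0, 0, 0],
    [0, 0, 0],
    [0, 0, 0]
  ],
  "delta_rot": [
    [0, 0, 0],
    [0, 0, 0],
    [0, 0, 0],
    [0, 0, 0]
  ],
  "fingers": 0.44
}}

```text
clock: 12.32
tool_pos: [0.47, 0.1755, 0.1976]
ee_rot: [-3.141, -0.0, -3.126]
force: [0.5, -1.5, -0.1]
opening: 0.438
finger_force: 0.0
```

{"method": "move_arm", "body": {
  "xyz": [
    [0, 0, 0.015],
    [0, 0, 0.04],
    [0, 0, 0.07],
    [0, 0, 0.09],
    [0, 0, 0.09]
  ],
  "delta_rot": [
    [0, 0, 0],
    [0, 0, 0],
    [0, 0, 0],
    [0, 0, 0],
    [0, 0, 0]
  ]
}}

```text
clock: 12.95
tool_pos: [0.4704, 0.1758, 0.2891]
ee_rot: [3.139, 0.003, -3.126]
force: [-0.8, -0.4, 0.6]
opening: 0.44
finger_force: 0.0
```

```bash
python3 - <<'E'
from held import *
for th in ("bracket_grip",):
  for d in ctrl.cut_out(p,th)[:4]: print(d["rect"],d["score"],d["pixels"].sum())
for k in ("bracket_press","bracket_grip"): print(k,[(d["score"],d["xy"],np.round(ray(p,d["xy"],z),4)) for d in ctrl.spot_point(p,k) for z in ((.040,.05) if "press" in k else (.028,.038))])
for z,col in ((.016,(255,0,255)),(.025,(255,255,0))):
  m=draw(p,BR,HOLE,[.4703,.1757,.0155],z);k=cv2.findContours((m>.5).astype(np.uint8),1,2)[0];cv2.drawContours(im,k,-1,col,1)
cv2.imwrite("pics/b3.png",im)
E
```

```text
12.95 [0.47036357 0.17583922 0.28914883] [ 3.13948766e+00  2.55603604e-03 -3.12620597e+00] 0.4399438493305225
[238.5, 172.5, 316.8, 289.0] 0.66 4655
[198.5, 153.2, 354.1, 349.0] 0.53 12949
[31.9, 356.7, 46.8, 363.9] 0.4 72
bracket_press [(0.62, [271.7, 231.5], array([0.4819, 0.1719, 0.04  ])), (0.62, [271.7, 231.5], array([0.478, 0.172, 0.05 ]))]
bracket_grip [(0.85, [277.0, 212.0], array([0.4708, 0.1756, 0.028 ])), (0.85, [277.0, 212.0], array([0.4676, 0.1755, 0.038 ]))]
```

View pics/b3.png

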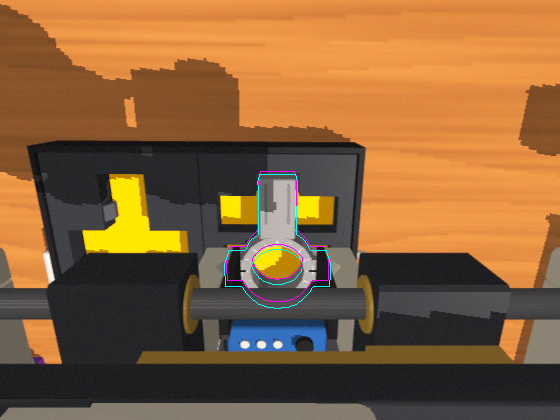

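The bracket sits in its cutout (ring at (278,262)). I'll press it with closed fingers to make sure it's home.

{"method": "move_arm", "body": {
  "xyz": [
    [0.01, 0, -0.02],
    [0.01, 0, -0.04],
    [0.01, 0, -0.055],
    [0.01, 0, -0.06],
    [0.01, 0, -0.062],
    [0.01, 0, -0.064],
    [0.01, 0, -0.066],
    [0.01, 0, -0.067]
  ],
  "delta_rot": [
    [0, 0, 0],
    [0, 0, 0],
    [0, 0, 0],
    [0, 0, 0],
    [0, 0, 0],
    [0, 0, 0],
    [0, 0, 0],
    [0, 0, 0]
  ],
  "fingers": 0
}}

```text
clock: 14.15
tool_pos: [0.4801, 0.1756, 0.2209]
ee_rot: [3.141, 0.0, -3.126]
force: [0.1, 0.3, -0.2]
opening: 0.008
finger_force: 0.0
```

{"method": "move_arm", "body": {
  "xyz": [
    [0, 0, -0.001],
    [0, 0, -0.002],
    [0, 0, -0.003],
    [0, 0, -0.003]
  ],
  "delta_rot": [
    [0, 0, 0],
    [0, 0, 0],
    [0, 0, 0],
    [0, 0, 0]
  ]
}}

```text
clock: 14.65
tool_pos: [0.4801, 0.1756, 0.2184]
ee_rot: [3.141, 0.0, -3.126]
force: [-2.5, 0.0, 8.4]
opening: 0.005
finger_force: 4.6
```

{"method": "move_arm", "body": {
  "xyz": [
    [0, 0, -0.001],
    [0, 0, -0.002],
    [0, 0, -0.002],
    [0, 0, -0.002]
  ],
  "delta_rot": [
    [0, 0, 0],
    [0, 0, 0],
    [0, 0, 0],
    [0, 0, 0]
  ]
}}

```text
clock: 15.15
tool_pos: [0.48, 0.1756, 0.2182]
ee_rot: [3.141, 0.001, -3.125]
force: [-12.0, -1.9, 30.8]
opening: -0.0
finger_force: 15.7
```

It has bottomed out: the top is at 40 mm and the contact is stiff at 31 N. On to the driver.

{"method": "move_arm", "body": {
  "xyz": [
    [0, 0, 0.02],
    [0, 0, 0.06],
    [0, -0.03, 0.075],
    [-0.004, -0.08, 0.075],
    [-0.008, -0.13, 0.075],
    [-0.012, -0.18, 0.075],
    [-0.016, -0.23, 0.075],
    [-0.02, -0.28, 0.075],
    [-0.024, -0.33, 0.075],
    [-0.028, -0.38, 0.075],
    [-0.032, -0.43, 0.075],
    [-0.035, -0.47, 0.075],
    [-0.038, -0.5, 0.075],
    [-0.038, -0.506, 0.075],
    [-0.038, -0.506, 0.075]
  ],
  "delta_rot": [
    [0, 0, 0],
    [0, 0, 0],
    [0, 0, 1],
    [0, 0, 3],
    [0, 0, 5],
    [0, 0, 7],
    [0, 0, 9],
    [0, 0, 11],
    [0, 0, 13],
    [0, 0, 15],
    [0, 0, 17],
    [0, 0, 18.6],
    [0, 0, 18.6],
    [0, 0, 18.6],
    [0, 0, 18.6]
  ],
  "fingers": 0.95
}}

```text
clock: 17.02
tool_pos: [0.4419, -0.3305, 0.2904]
ee_rot: [3.141, -0.0, -2.803]
force: [-0.6, -0.2, 0.4]
opening: 0.948
finger_force: 0.0
```

```bash
python3 - <<'E'
from held import *
for d in ctrl.cut_out(p,"driver_grip")[:1]:
    # visible part only: mask out rows hidden by gripper
    M=d["pixels"];print(d["rect"],M.sum())
    l,t,r,b=[int(v) for v in d["rect"]]
    def f(v):
        m=draw(p,DR,None,[v[0]/100,v[1]/100,v[2]/10]);m[b+1:]=0
        return np.abs(m-M).sum()/M.sum()
    v0=np.array([44.2,-33.07,3.41])
    r=minimize(f,v0,method="Nelder-Mead",options=dict(initial_simplex=np.vstack([v0]+[v0+.4*e for e in np.eye(3)])))
    v=r.x;q=[v[0]/100,v[1]/100,v[2]/10];print(np.round(q,4),np.degrees(q[2]),r.fun)
    k=cv2.findContours((draw(p,DR,None,q)>.5).astype(np.uint8),1,2)[0];cv2.drawContours(im,k,-1,(255,0,255),1)
cv2.imwrite("pics/d1.png",im)
E
```

```text
17.025 [ 0.44188133 -0.33045269  0.2903894 ] [ 3.14121628e+00 -2.77729947e-04 -2.80265139e+00] 0.9483934162024182
[256.7, 136.4, 297.3, 351.5] 5044
[ 0.4417 -0.331   0.3492] 20.010244525242047 0.13750680287975617
```

View pics/d1.png

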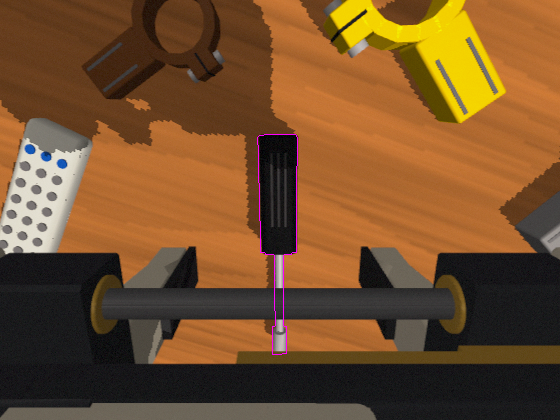

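The outline matches the driver, with the handle at (278,195) and socket at (280,340). I'll go down and grip.

{"method": "move_arm", "body": {
  "xyz": [
    [0, 0, -0.03],
    [0, -0.0005, -0.06],
    [0, -0.0005, -0.085],
    [0, -0.0005, -0.1],
    [0, -0.0005, -0.108],
    [0, -0.0005, -0.108],
    [0, -0.0005, -0.108]
  ],
  "delta_rot": [
    [0, 0, 0.3],
    [0, 0, 0.3],
    [0, 0, 0.3],
    [0, 0, 0.3],
    [0, 0, 0.3],
    [0, 0, 0.3],
    [0, 0, 0.3]
  ]
}}

```text
clock: 18.0
tool_pos: [0.4424, -0.331, 0.1834]
ee_rot: [-3.141, 0.001, -2.796]
force: [0.9, -0.8, 0.5]
opening: 0.951
finger_force: 0.0
```

{"method": "move_arm", "body": {
  "xyz": [
    [0, 0, 0],
    [0, 0, 0],
    [0, 0, 0],
    [0, 0, 0],
    [0, 0, 0],
    [0, 0, 0],
    [0, 0, 0],
    [0, 0, 0],
    [0, 0, 0]
  ],
  "delta_rot": [
    [0, 0, 0],
    [0, 0, 0],
    [0, 0, 0],
    [0, 0, 0],
    [0, 0, 0],
    [0, 0, 0],
    [0, 0, 0],
    [0, 0, 0],
    [0, 0, 0]
  ],
  "fingers": 0.1,
  "squeeze": 45
}}

```text
clock: 19.12
tool_pos: [0.442, -0.331, 0.1826]
ee_rot: [3.142, -0.0, -2.797]
force: [1.6, -0.4, -0.8]
opening: 0.316
finger_force: 45.0
```

{"method": "move_arm", "body": {
  "xyz": [
    [0, 0, 0.03],
    [0, 0.01, 0.07],
    [0.005, 0.05, 0.09],
    [0.012, 0.1, 0.09],
    [0.02, 0.15, 0.09],
    [0.028, 0.2, 0.09],
    [0.036, 0.25, 0.09],
    [0.044, 0.3, 0.09],
    [0.05, 0.35, 0.09],
    [0.055, 0.38, 0.09],
    [0.0573, 0.3953, 0.08],
    [0.0573, 0.3953, 0.06],
    [0.0573, 0.3953, 0.05],
    [0.0573, 0.3953, 0.05]
  ],
  "delta_rot": [
    [0, 0, 0],
    [0, 0, 0],
    [0, 0, -2],
    [0, 0, -5],
    [0, 0, -8],
    [0, 0, -11],
    [0, 0, -14],
    [0, 0, -17],
    [0, 0, -18.95],
    [0, 0, -18.95],
    [0, 0, -18.95],
    [0, 0, -18.95],
    [0, 0, -18.95],
    [0, 0, -18.95]
  ]
}}

```text
clock: 20.88
tool_pos: [0.499, 0.0637, 0.2317]
ee_rot: [-3.141, -0.002, -3.128]
force: [0.8, 0.5, -0.7]
opening: 0.315
finger_force: 45.0
```

```bash
python3 - <<'E'
from held import *
for M,q,z,col in ((DR,[T[0],T[1],.0145],T[2]-.1826,(255,0,255)),):
  m=draw(p,M,None,q,z);k=cv2.findContours((m>.5).astype(np.uint8),1,2)[0];cv2.drawContours(im,k,-1,col,1)
m=cdraw(p,DC,[.4993,.0643,.013]);k=cv2.findContours((m>.5).astype(np.uint8),1,2)[0];cv2.drawContours(im,k,-1,(255,255,0),1)
cv2.imwrite("pics/d2.png",im)
E
```

```text
20.875 [0.49895571 0.06367604 0.23173093] [-3.14053274e+00 -2.05641405e-03 -3.12799566e+00] 0.3154491184832597
```

View pics/d2.png

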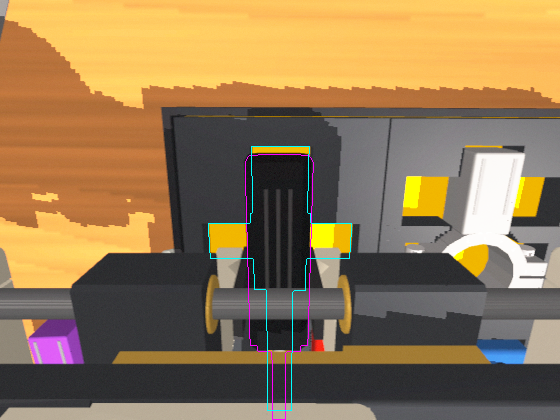

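The driver (magenta) is centred over its cutout (cyan), and the bracket lies home at right (495,190). Lowering in two stages.

{"method": "move_arm", "body": {
  "xyz": [
    [0, 0, -0.008],
    [0, 0, -0.014],
    [0, 0, -0.018],
    [0, 0, -0.022],
    [0, 0, -0.025],
    [0, 0, -0.025]
  ],
  "delta_rot": [
    [0, 0, 0],
    [0, 0, 0],
    [0, 0, 0],
    [0, 0, 0],
    [0, 0, 0],
    [0, 0, 0]
  ]
}}

```text
clock: 21.68
tool_pos: [0.4993, 0.0643, 0.2074]
ee_rot: [-3.141, -0.0, -3.127]
force: [-0.7, 0.1, -1.1]
opening: 0.315
finger_force: 45.0
```

{"method": "move_arm", "body": {
  "xyz": [
    [0, 0, -0.002],
    [0, 0, -0.004],
    [0, 0, -0.006],
    [0, 0, -0.007],
    [0, 0, -0.0075],
    [0, 0, -0.0075]
  ],
  "delta_rot": [
    [0, 0, 0],
    [0, 0, 0],
    [0, 0, 0],
    [0, 0, 0],
    [0, 0, 0],
    [0, 0, 0]
  ]
}}

```text
clock: 22.42
tool_pos: [0.5001, 0.0647, 0.2014]
ee_rot: [3.141, 0.002, -3.126]
force: [-2.0, -0.1, 9.7]
opening: 0.317
finger_force: 45.0
```

{"method": "move_arm", "body": {
  "xyz": [
    [0, 0, -0.001],
    [0, 0, -0.002],
    [0, 0, -0.002],
    [0, 0, -0.002]
  ],
  "delta_rot": [
    [0, 0, 0],
    [0, 0, 0],
    [0, 0, 0],
    [0, 0, 0]
  ]
}}

```text
clock: 22.92
tool_pos: [0.5002, 0.0647, 0.1989]
ee_rot: [3.141, 0.002, -3.127]
force: [2.7, -0.8, 5.1]
opening: 0.314
finger_force: 45.0
```

{"method": "move_arm", "body": {
  "xyz": [
    [0, 0, 0],
    [0, 0, 0],
    [0, 0, 0],
    [0, 0, 0]
  ],
  "delta_rot": [
    [0, 0, 0],
    [0, 0, 0],
    [0, 0, 0],
    [0, 0, 0]
  ],
  "fingers": 0.44
}}

```text
clock: 23.42
tool_pos: [0.4992, 0.0642, 0.198]
ee_rot: [-3.141, -0.001, -3.127]
force: [0.0, 1.1, 0.4]
opening: 0.436
finger_force: 0.0
```

{"method": "move_arm", "body": {
  "xyz": [
    [0, 0, 0.015],
    [0, 0, 0.035],
    [0, 0, 0.05],
    [0, 0, 0.05]
  ],
  "delta_rot": [
    [0, 0, 0],
    [0, 0, 0],
    [0, 0, 0],
    [0, 0, 0]
  ]
}}

```text
clock: 23.92
tool_pos: [0.4996, 0.0645, 0.2492]
ee_rot: [3.14, 0.002, -3.127]
force: [-1.0, 0.6, -0.5]
opening: 0.441
finger_force: 0.0
```

{"method": "move_arm", "body": {
  "xyz": [
    [0, 0, 0],
    [0, 0, 0],
    [0, 0, -0.005],
    [0, 0, -0.01],
    [0, 0, -0.015],
    [0, 0, -0.018],
    [0, 0, -0.02],
    [0, 0, -0.022],
    [0, 0, -0.022]
  ],
  "delta_rot": [
    [0, 0, 0],
    [0, 0, 0],
    [0, 0, 0],
    [0, 0, 0],
    [0, 0, 0],
    [0, 0, 0],
    [0, 0, 0],
    [0, 0, 0],
    [0, 0, 0]
  ],
  "fingers": 0
}}

```text
clock: 25.05
tool_pos: [0.4993, 0.0643, 0.2261]
ee_rot: [-3.142, -0.0, -3.127]
force: [-0.2, 0.2, 0.7]
opening: 0.005
finger_force: 0.0
```

Home would put the handle top at 44 mm, which means contact near TCP z 0.222.

{"method": "move_arm", "body": {
  "xyz": [
    [0, 0, -0.002],
    [0, 0, -0.003],
    [0, 0, -0.004],
    [0, 0, -0.005],
    [0, 0, -0.006],
    [0, 0, -0.006]
  ],
  "delta_rot": [
    [0, 0, 0],
    [0, 0, 0],
    [0, 0, 0],
    [0, 0, 0],
    [0, 0, 0],
    [0, 0, 0]
  ]
}}

```text
clock: 25.8
tool_pos: [0.4993, 0.0644, 0.2222]
ee_rot: [-3.142, 0.001, -3.126]
force: [-10.2, 1.3, 25.8]
opening: 0.008
finger_force: 13.1
```

It's bottomed out at the expected height. Backing off for a final check.

{"method": "move_arm", "body": {
  "xyz": [
    [0, 0, 0.03],
    [0, 0, 0.08],
    [0.02, 0, 0.13],
    [0.05, 0, 0.17],
    [0.08, 0, 0.19],
    [0.08, 0, 0.19],
    [0.08, 0, 0.19],
    [0.08, 0, 0.19]
  ],
  "delta_rot": [
    [0, 0, 0],
    [0, 0, 0],
    [0, 0, 0],
    [0, 0, 0],
    [0, 0, 0],
    [0, 0, 0],
    [0, 0, 0],
    [0, 0, 0]
  ]
}}

```text
clock: 26.8
tool_pos: [0.5785, 0.0643, 0.4093]
ee_rot: [-3.141, -0.002, -3.127]
force: [-0.8, 0.1, 0.8]
opening: 0.007
finger_force: 0.0
```

```bash
python3 - <<'E'
from held import *
for th,mod,h,q0 in (("bracket_grip",BR,HOLE,[.470,.1755,.015]),("driver_grip",DR,None,[.4993,.0643,.013])):
  c=proj(p,np.array([q0[0],q0[1],.03]))
  for d in ctrl.cut_out(p,th):
    l,t,r,b=d["rect"]
    if l<c[0]<r and t<c[1]<b and d["pixels"].sum()<9000:
      q,e=fit(p,d["pixels"],mod,h,q0,.016);print(th,d["rect"],np.round(q,4),e);break
  m=draw(p,mod,h,q0,.016);k=cv2.findContours((m>.5).astype(np.uint8),1,2)[0];cv2.drawContours(im,k,-1,(255,0,255),1)
cv2.imwrite("pics/f.png",im)
E
```

```text
26.8 [0.5785385  0.06425656 0.40930939] [-3.14116214e+00 -1.58255296e-03 -3.12712339e+00] 0.006939225084164529
bracket_grip [346.4, 41.4, 431.5, 149.5] [0.4705 0.1753 0.0121] 0.12456928950813632
driver_grip [260.7, 40.9, 295.6, 233.1] [0.5   0.064 0.015] 0.07850779510022271
```

View pics/f.png

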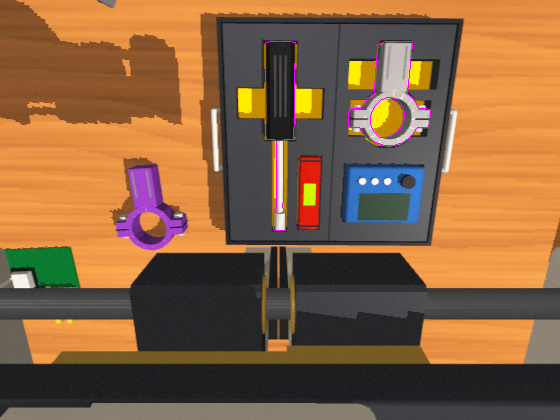

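Both parts match their home outlines (driver at (280,90), bracket at (390,95)), and the meter and level are undisturbed.

```bash
python3 -c "
from cell import ctrl
print(ctrl.finish_job())"
```

```text
the job is handed in; nothing more can be done
None
```

I pressed the pewter-grey bracket and the black nut driver down to the bottom of their own cutouts, released both and handed the job in at about 27 s. The last wrist picture showed both in place and the meter and level undisturbed, but the hand-in returned no verdict.

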